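# Clear the counting tray into its trough and shut the lid

### The arm

A 6-joint arm with a two-finger parallel gripper is mounted at the origin on a cart in front of the work surface, level with it; the furniture and walls round the work are solid. World frame = base frame: x ahead of the robot, y to its left, z up, the work surface at z = 0. Lengths are in m, angles in rad, forces in N, time in s.
With the tool pointing down it reaches from about 0.325 to 0.875 m from the base axis. Payload 4.4 kg.
Tool frame: the origin (TCP) lies midway between the tips of the shut fingers; the grasp point (between the pads) lies 19 mm behind it; z points along the fingers, y is the line along which they close (so a half turn about z gives the same grasp; the last joint's range is limited). The gripper opens to 85 mm and grips with 20 to 120 N. Pads are 22 mm wide; open, the fingers measure 114 mm over their backs; the gripper's body (76 mm by 85 mm) begins 54 mm behind the grasp point. The pads swing forward as they close: fully open they stand 13 mm farther back than shut.
Start: joints at [1, 0.207, 1.542, -0, 1.393, -0.15], TCP at [0.234, 0.525, 0.231] pointing down, gripper open.
Joint ranges: [-2.73, 2.73], [-0.86, 2.22], [0.23, 2.46], [-1.11, 4.25], [0.08, 2.63], [-2.82, 2.82]. Speed limits (rad/s): [2.79, 2.79, 3.14, 3.14, 3.14, 3.14].

### API

Orientations are given as a unit quaternion [w, x, y, z].
In Python, from bench import ctrl gives the robot as it stands. The module is installed in compiled form; this text tells all that it offers. Calls block until the motion is done:
- ctrl.move_to(position, orientation): joint-space move of the TCP to a pose.
- ctrl.movel(position, v=0.15, rot=None): straight line of the TCP; rot=None keeps the orientation; v is the mean speed in m/s.
- ctrl.goto_joints(angles): joint-space move.
- ctrl.set_gripper(opening, grasp_force=None): finger opening in m; grasp_force is the grip in N (None keeps the last); returns when the fingers have stopped.
- ctrl.dwell(seconds).
- ctrl.solve_ik(position, orientation): joint angles nearest the present ones, or None.
- ctrl.read_camera(name): name is "scene" or "top" or "wrist"; returns a dict with "pixels" (480x640x3 uint8, red, green, blue), "depth" (480x640 float32, m along the optical axis (not along the pixel's ray), 0 where there is no reading), "vfov" (degrees; the focal length in pixels is half the picture's height over the tangent of half this angle, whatever the lens; pixels are square), "cx", "cy" (the principal point, pixels), "origin" and "attitude" of the camera in the world. Camera axes: x right, y up, looking along -z (the intrinsics and any distortion apply to the point x, -y, -z); pixel columns grow to the right and rows downward; lengths in m; the calibration is good to about 2 mm. A picture is of the moment at which its call begins.
A pose or a line that the arm cannot do raises ctrl.MotionError and nothing moves.
- ctrl.finish_job(): hands the job in; it is judged then, once.
Trained networks look in a picture, given as the dict that the camera call returned (one of the last four; its "shot" number tells which), for a name from the list of things; names that differ only in an ending like _2 or _b are one class to them, and where a whole thing is asked for, a point or a joint stands for the part that bears it (a point fixed in the world has none). Each returns a list of dicts, best first, with "conf" (0 to 1); they miss things now and then, are a little off and sometimes report something else, mostly with a low value. They report only what shows in the picture. A call takes as long as a camera call.
- ctrl.recognise(picture, label): "rect" ([left, top, right, bottom] in pixels, round what is visible of it).
Readings, each from a call of its own:
- ctrl.get_clock(): time.
- ctrl.get_joint_positions(): joint angles.
- ctrl.get_qd(): joint speeds.
- ctrl.get_tau(): joint torques, N m.
- ctrl.get_eef_pos(): TCP position.
- ctrl.get_orientation(): TCP orientation.
- ctrl.get_force(): force on the tool from outside, world axes, zero at the start.
- ctrl.get_ft_torque(): the same for the moment, N m.
- ctrl.get_opening(): finger opening in m.
- ctrl.get_finger_force(): force on a finger pad.
Only numpy, scipy, OpenCV 4.12 (cv2) and the standard library are available. Lean on these libraries where they do the work, as an engineer would, in place of code of your own. Each camera call takes 0.05 s, during which the arm holds its last target. There are 200 camera calls.

### The job

Put the counting tray away tidily: with your fingertips sweep the three loose black screw caps across its deck and over the edge into the trough along its side, then push the open trough lid over and down until it is fully shut. Only push and sweep: never pick up a cap. Leave the closed vial that stands among the caps on the deck standing where it is, and do not disturb the two vials, the timer and the pen around the tray.

Things in the scene. Friction and masses are not known exactly. Their poses are not given: they have to be found in the camera images.
- counting_tray: white plastic counting tray, 200 mm (its x) by 196 mm (its y), 50 mm high, on rubber feet; it does not move. Origin on the desk under its centre; not turned, x points away from the robot, y left, z up. Rims 5 mm thick, top z = 0.050, run round the deck on its +y, -x and +x sides; on the fourth side the deck ends in an open edge at y = -0.046, and the trough begins
- deck (a point): a point on the tray's flat deck, at (0, 0.024, 0.042) in the tray's frame. The deck spans x = -0.095 to 0.095, y = -0.046 to 0.095. Three caps and a vial stand on it, each in its own lane: x within 6 mm of -0.069, -0.023, 0.023 or 0.069 (which is where varies), y from -0.015 to 0.042
- trough (a point): centre of the trough's floor, at (0, -0.068, 0.006) in the tray's frame. The trough is 190 mm long and spans y = -0.046 to -0.090 along the tray's right side, 36 mm deeper than the deck, open above
- trough_lid (a joint): grey flat lid of the trough, 184 mm long, 3 mm thick. Hinge axis along the tray's x at y = -0.098, z = 0.0455 in its frame. In rad: 0 shut (level, top at z = 0.047, edge lapping over the deck), 1.57 upright; starts at 1.65 to 1.9, leaning a little outward from the deck; stop at 1.95. A stiff hinge: it stays where left, moved by about 0.5 N at its edge
- lid_tab (a point): middle of the free edge of the lid, at the tip of its 40 mm wide thumb tab, 64 mm from the hinge axis
- cap_a: one of three identical loose black screw caps, a ribbed disc 26 mm across and 13 mm high lying flat, closed end up, on the deck of the counting tray; origin at the centre of its underside
- cap_b: one of three identical loose black screw caps, a ribbed disc 26 mm across and 13 mm high lying flat, closed end up, on the deck of the counting tray; origin at the centre of its underside
- cap_c: one of three identical loose black screw caps, a ribbed disc 26 mm across and 13 mm high lying flat, closed end up, on the deck of the counting tray; origin at the centre of its underside
- deck_vial: a closed glass vial with a screw cap, 22 mm across, 46 mm tall, loose and upright; origin at the centre of its underside. It stands on the tray's deck among the caps, and stays there
- back_vial_1: a closed glass vial with a screw cap, 22 mm across, 46 mm tall, loose and upright; origin at the centre of its underside. It stands on the desk just behind the tray (its far, +x side)
- back_vial_2: a closed glass vial with a screw cap, 22 mm across, 46 mm tall, loose and upright; origin at the centre of its underside. It stands on the desk just behind the tray, beside the other one
- analyser_corner (a point): lower front left corner, at desk height, of the large grey instrument at the back right, a fixed solid block 0.68 m high: its front face lies at x = 0.613 and reaches from this corner 0.55 m to the right (y = 0.032 to -0.52). Keep the arm clear of it when swinging over to the tray, which stands to its left
- timer: small white lab timer, 62 x 66 x 19 mm, lying loose on the desk to the right of the tray; origin at the centre of its underside
- pen: ball pen, 138 mm long, 9 mm high, lying loose on the desk to the right of the tray; origin at the centre of its underside, long axis x

How it is judged:
By the outcome, as a careful person would: the job done as asked, in the order asked, and still so for the second after the job is handed in, with the robot touching nothing.
It also fails if it takes over 58 s, if anything falls off the work surface, if the arm or the gripper's body presses on something with over 40 N, if the wrist force passes 120 N, or if a joint passes its speed limit or range.

## Working session

There is one attempt and no reset: what is moved stays moved. The work goes in short steps, each a Python script; the robot and the scene stay as the last script left them, time stands still between calls to the robot, and variables do not carry over. Pictures are saved under pics/ and viewed, at most 10 in all, crops included, and the job is handed in when it is done.

```bash
mkdir -p pics; cat > h.py <<'E'
import numpy as np, cv2
from bench import ctrl
def pts(p):
    d=p["depth"];f=240/np.tan(np.radians(p["vfov"])/2)
    v,u=np.mgrid[0:480,0:640]
    c=np.stack([(u-p["cx"])/f*d,-(v-p["cy"])/f*d,-d],-1)
    a=np.array(p["attitude"],float)
    if a.shape==(4,):
        from scipy.spatial.transform import Rotation as R
        a=R.from_quat(a[[1,2,3,0]]).as_matrix()
    w=c@a.T+np.array(p["origin"]); w[d==0]=np.nan
    return w
def save(p,n): cv2.imwrite("pics/"+n,p["pixels"][:,:,::-1])
E
python3 - <<'E'
from h import *
for n in("scene","top"):
    p=ctrl.read_camera(n);save(p,n+"0.png");w=pts(p)
    print(n,{k:p[k] for k in p if k not in("pixels","depth")})
    for l in("counting_tray","trough_lid","cap_a","deck_vial","timer","pen"):
        for r in ctrl.recognise(p,l)[:5]:
            a,b,c,d=[int(x) for x in r["rect"]]
            q=w[max(b,0):d+1,max(a,0):c+1].reshape(-1,3)
            print(l,round(r["conf"],2),[a,b,c,d],w[min(479,(b+d)//2),min(639,(a+c)//2)].round(3))
print(ctrl.get_clock(),ctrl.get_orientation())
E
```

```text
scene {'vfov': 50.145747031445524, 'cx': 321.35370553743314, 'cy': 237.89468863237914, 'origin': array([-0.01694   , -0.18271881,  0.72118329]), 'attitude': array([ 0.78932099,  0.30109693, -0.1965997 , -0.49765607]), 'shot': 1}
counting_tray 0.62 [184, 168, 335, 288] [0.506 0.18  0.052]
trough_lid 0.68 [268, 189, 334, 267] [0.51  0.097 0.087]
cap_a 0.7 [256, 197, 273, 211] [0.563 0.202 0.054]
cap_a 0.65 [281, 190, 294, 204] [0.598 0.172 0.054]
cap_a 0.62 [248, 220, 263, 236] [0.503 0.186 0.053]
deck_vial 0.85 [213, 210, 225, 234] [0.469 0.236 0.078]
timer 0.97 [322, 291, 366, 326] [ 0.439 -0.017  0.015]
timer 0.37 [268, 189, 335, 271] [0.51  0.097 0.082]
pen 0.78 [366, 326, 442, 357] [ 0.428 -0.126  0.007]
pen 0.49 [249, 219, 264, 232] [0.507 0.186 0.057]
top {'vfov': 54.869588438533086, 'cx': 327.4894466994622, 'cy': 234.83993543590515, 'origin': array([0.45368662, 0.08915719, 0.89024204]), 'attitude': array([ 0.71054455,  0.04379308, -0.03922954, -0.70119159]), 'shot': 2}
counting_tray 0.59 [207, 186, 337, 305] [0.533 0.197 0.044]
trough_lid 0.94 [312, 202, 338, 302] [0.516 0.099 0.111]
trough_lid 0.61 [201, 182, 337, 306] [0.536 0.203 0.038]
cap_a 0.73 [257, 224, 274, 235] [0.561 0.209 0.057]
cap_a 0.7 [266, 252, 281, 264] [nan nan nan]
cap_a 0.44 [277, 204, 287, 219] [0.595 0.179 0.056]
deck_vial 0.45 [234, 268, 248, 282] [0.476 0.244 0.087]
timer 0.75 [289, 177, 297, 192] [0.648 0.161 0.046]
timer 0.64 [365, 278, 403, 321] [ 0.437 -0.012  0.018]
pen 0.57 [425, 276, 466, 334] [ 0.428 -0.127  0.009]
0.7 [-2.19024881e-06  2.08376932e-01  9.78048595e-01  3.21851492e-05]
```

```bash
python3 - <<'E'
from h import *
p=ctrl.read_camera("top");w=pts(p)
im=cv2.resize(p["pixels"][160:340,180:420],None,fx=3.3,fy=3.3,interpolation=cv2.INTER_CUBIC);cv2.imwrite("pics/topc.png",im[:,:,::-1])
q=w.reshape(-1,3);q=q[~np.isnan(q[:,0])]
m=(q[:,0]>.38)&(q[:,0]<.70)&(q[:,1]>.06)&(q[:,1]<.36)
q=q[m]
def ext(s,n): 
    print(n,len(s),[np.percentile(s[:,i],[0.5,2,50,98,99.5]).round(3) for i in range(3)])
d=q[(q[:,2]>.03)&(q[:,2]<.056)];ext(d,"tray z .03-.056")
# edge profiles
for y in (.16,.2,.26):
    s=d[abs(d[:,1]-y)<.01];print("x ext at y",y,s[:,0].min().round(3),s[:,0].max().round(3))
for x in (.45,.5,.55,.6):
    s=d[abs(d[:,0]-x)<.01];print("y ext at x",x,s[:,1].min().round(3),s[:,1].max().round(3))
for n,(a,b,c,e) in dict(c1=(257,224,274,235),c2=(266,252,281,264),c3=(277,204,287,219),v=(232,266,250,284)).items():
    s=w[b-2:e+3,a-2:c+3].reshape(-1,3);s=s[s[:,2]>.049];print(n,len(s),np.nanmedian(s,0).round(3),np.nanmin(s,0).round(3),np.nanmax(s,0).round(3))
ext(q[q[:,2]>.06][:],"high")
L=q[(q[:,2]>.06)&(q[:,1]<.13)];ext(L,"lid")
for z in(.07,.08,.09,.1,.11):
    s=L[abs(L[:,2]-z)<.005];print(z,len(s),np.median(s[:,1]) if len(s) else None)
E
```

```text
tray z .03-.056 9578 [array([0.427, 0.437, 0.545, 0.692, 0.694]), array([0.095, 0.105, 0.22 , 0.304, 0.314]), array([0.031, 0.038, 0.043, 0.055, 0.056])]
x ext at y 0.16 0.425 0.694
x ext at y 0.2 0.432 0.694
x ext at y 0.26 0.443 0.694
y ext at x 0.45 0.116 0.317
y ext at x 0.5 0.108 0.309
y ext at x 0.55 0.098 0.3
y ext at x 0.6 0.089 0.291
c1 156 [0.56  0.208 0.055] [0.547 0.195 0.049] [0.573 0.221 0.058]
c2 157 [0.507 0.195 0.055] [0.496 0.183 0.05 ] [0.52  0.206 0.058]
c3 154 [0.597 0.178 0.055] [0.584 0.166 0.049] [0.608 0.191 0.059]
v 165 [0.471 0.242 0.087] [0.461 0.235 0.05 ] [0.482 0.256 0.092]
high 2092 [array([0.43 , 0.44 , 0.692, 0.7  , 0.7  ]), array([0.081, 0.084, 0.213, 0.354, 0.359]), array([0.061, 0.062, 0.091, 0.106, 0.11 ])]
lid 572 [array([0.427, 0.43 , 0.524, 0.696, 0.699]), array([0.081, 0.082, 0.101, 0.128, 0.13 ]), array([0.061, 0.063, 0.099, 0.11 , 0.111])]
0.07 56 0.10676953446990707
0.08 55 0.10566506470557889
0.09 62 0.10469296691204277
0.1 335 0.10009070421197888
0.11 43 0.09704178381094936
```

View pics/topc.png

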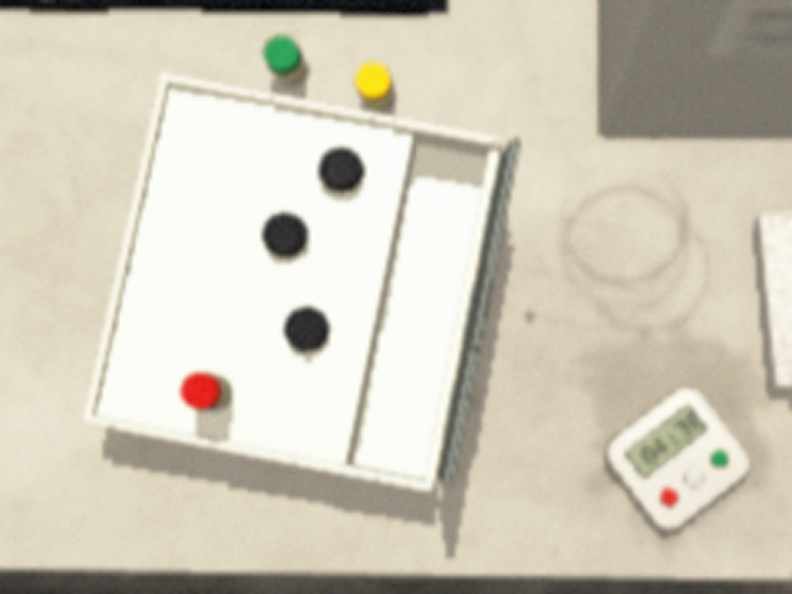

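View pics/scene0.png

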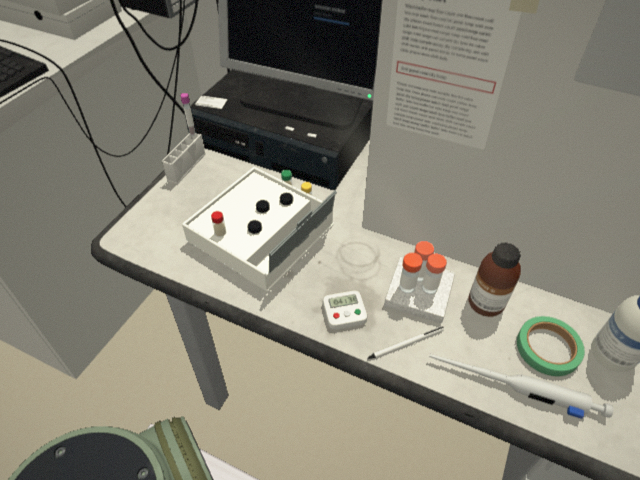

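The pictures show the tray turned about −10° in the world, with the lid open on its right edge. In the crop, the red-capped vial at (200,390) is in the lane nearest the robot. The three black caps are at (307,330), (285,235) and (341,170). I'll fit the tray pose next.

```bash
cat >> h.py <<'E'
from scipy.spatial.transform import Rotation as R
def fit(p):
    w=pts(p);z=w[...,2]
    m=((z>.034)&(z<.054)&(w[...,0]>.38)&(w[...,0]<.66)&(w[...,1]>.05)&(w[...,1]<.36)).astype(np.uint8)
    n,l,s,_=cv2.connectedComponentsWithStats(m); k=1+np.argmax(s[1:,4])
    return w,w[l==k]
E
python3 - <<'E'
from h import *
p=ctrl.read_camera("top");w,q=fit(p)
# yaw/centre from left (+y), near (-x) and far (+x) edges
r=cv2.minAreaRect(q[:,:2].astype(np.float32));print("rect",r,len(q))
yaw=-0.175
for it in range(4):
    c,s=np.cos(yaw),np.sin(yaw); l=q[:,:2]@np.array([[c,-s],[s,c]])
    b=np.arange(l[:,0].min()+.02,l[:,0].max()-.02,.01)
    e=[l[abs(l[:,0]-x)<.005,1].max() for x in b]
    k=np.polyfit(b,e,1);yaw+=np.arctan(k[0])
print("yaw left edge",yaw)
b=np.arange(.0,.14,.01)
ymax=np.median(e); lo=[l[abs(l[:,1]-(ymax-.01-y))<.005,0].min() for y in b];hi=[l[abs(l[:,1]-(ymax-.01-y))<.005,0].max() for y in b]
print("near/far edges",np.median(lo),np.median(hi),np.median(hi)-np.median(lo),"slopes",np.polyfit(b,lo,1)[0],np.polyfit(b,hi,1)[0])
cl=np.array([(np.median(lo)+np.median(hi))/2,ymax-.098]);M=np.array([[c,-s],[s,c]]);C=M@cl
print("centre",C)
for n,P in dict(c1=(.560,.208),c2=(.508,.195),c3=(.5965,.178),v=(.471,.244)).items(): print(n,((np.array(P)-C)@M).round(4))
L=w.reshape(-1,3);L=L[(L[:,2]>.055)&(L[:,2]<.13)];t=(L[:,:2]-C)@M;g=(abs(t[:,0])<.09)&(t[:,1]<-.085)&(t[:,1]>-.14)
for z in np.arange(.055,.115,.01):
    s_=g&(abs(L[:,2]-z)<.005);print(z.round(3),s_.sum(),np.median(t[s_,1]).round(4))
print("tab top",L[g,2].max())
yh=yaw
for a in(yaw,yaw+np.pi):
    f=(a+np.pi/2)/2; o=[0,np.cos(f),np.sin(f),0]
    for tp in((-.02,.05,.15),(.069,.05,.046),(-.02,-.15,.11)):
        P=list(C+M@np.array(tp[:2]))+[tp[2]];print(o,tp,np.round(P,3),ctrl.solve_ik(P,o))
E
```

```text
rect ((0.535333514213562, 0.20188283920288086), (0.19766896963119507, 0.2001270353794098), 79.56044006347656) 8743
yaw left edge -0.17894559232970714
near/far edges 0.3910155412127846 0.5902629272674867 0.19924738605470216 slopes -0.0032059675385265806 -0.000731655021321453
centre [0.53514009 0.20200723]
c1 [0.0234 0.0103]
c2 [-0.0255 -0.0117]
c3 [ 0.0647 -0.0127]
v [-0.0706  0.0299]
0.055 20 -0.0993
0.065 41 -0.1002
0.075 41 -0.1012
0.085 47 -0.1022
0.095 160 -0.107
0.105 199 -0.1059
tab top 0.11273095572560232
[0, np.float64(0.7674607813307659), np.float64(0.6410958969757725), 0] (-0.02, 0.05, 0.15) [0.524 0.255 0.15 ] [ 3.03870781e-01  3.00426519e-01  1.60128881e+00 -4.44089210e-16
  1.23987732e+00  4.82816373e-01]
[0, np.float64(0.7674607813307659), np.float64(0.6410958969757725), 0] (0.069, 0.05, 0.046) [0.612 0.239 0.046] [ 2.40644923e-01  5.66576783e-01  1.46050011e+00 -4.44089210e-16
  1.11451576e+00  4.19590515e-01]
[0, np.float64(0.7674607813307659), np.float64(0.6410958969757725), 0] (-0.02, -0.15, 0.11) [0.489 0.058 0.11 ] [-5.80060912e-02  1.71925892e-01  1.85610650e+00 -4.44089210e-16
  1.11356026e+00  1.20939501e-01]
[0, np.float64(-0.6410958969757723), np.float64(0.7674607813307661), 0] (-0.02, 0.05, 0.15) [0.524 0.255 0.15 ] [ 3.03870781e-01  3.00426519e-01  1.60128881e+00 -4.44089210e-16
  1.23987732e+00 -2.65877628e+00]
[0, np.float64(-0.6410958969757723), np.float64(0.7674607813307661), 0] (0.069, 0.05, 0.046) [0.612 0.239 0.046] [ 2.40644923e-01  5.66576783e-01  1.46050011e+00 -4.44089210e-16
  1.11451576e+00 -2.72200214e+00]
[0, np.float64(-0.6410958969757723), np.float64(0.7674607813307661), 0] (-0.02, -0.15, 0.11) [0.489 0.058 0.11 ] None
```

```bash
cat >> h.py <<'E'
yaw=-0.178; C=np.array([.5351,.2020]); M=np.array([[np.cos(yaw),-np.sin(yaw)],[np.sin(yaw),np.cos(yaw)]])
f=(yaw+np.pi/2)/2; Q=[0,np.cos(f),np.sin(f),0]
def T(x,y,z): return list(C+M@np.array([x,y]))+[z]
E
python3 - <<'E'
from h import *
ctrl.set_gripper(0.0)
ctrl.move_to(T(.0635,.022,.16),Q)
for x,y in((.0635,-.0127),(.0234,.0103),(-.0250,-.0117)):
    ctrl.movel(T(x,y+.033,.115),v=.2)
    ctrl.movel(T(x,y+.033,.0455),v=.12); f0=np.array(ctrl.get_force()).round(1)
    ctrl.movel(T(x,-.047,.0455),v=.07); print(f0,np.array(ctrl.get_force()).round(1))
    ctrl.movel(T(x,-.035,.115),v=.2)
ctrl.movel(T(-.02,.06,.22),v=.25)
p=ctrl.read_camera("top");w=pts(p)
cv2.imwrite("pics/t2.png",cv2.resize(p["pixels"][160:340,180:420],None,fx=3.3,fy=3.3)[:,:,::-1])
p=ctrl.read_camera("scene");cv2.imwrite("pics/s2.png",cv2.resize(p["pixels"][130:310,160:400],None,fx=3.3,fy=3.3)[:,:,::-1])
print(ctrl.get_clock())
E
```

```text
[ 0.1 -0.1 -1.2] [-0.2  0.2 -0.8]
[-0.1  0.4  0.2] [ 0.5  0.7 -0.7]
[-0.1 -0.1  0.1] [-0.   1.2  0.9]
13.0
```

View pics/t2.png

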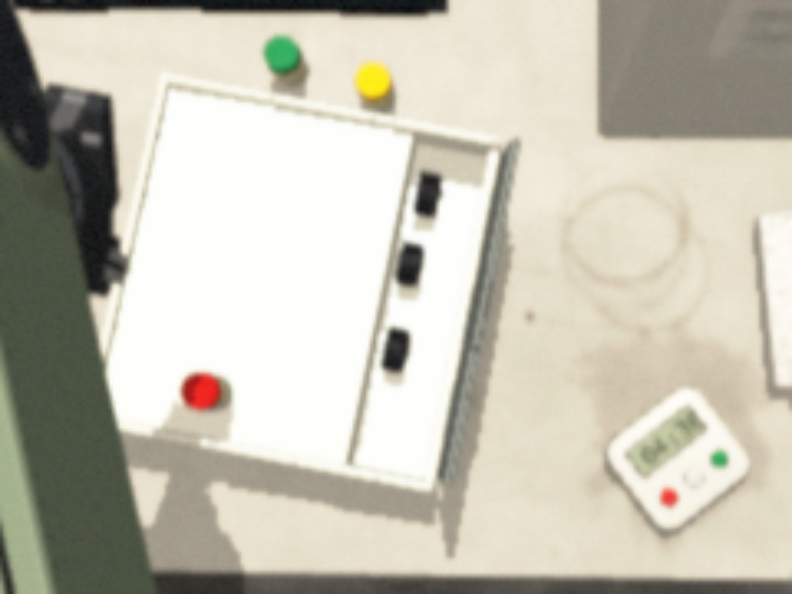

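View pics/s2.png

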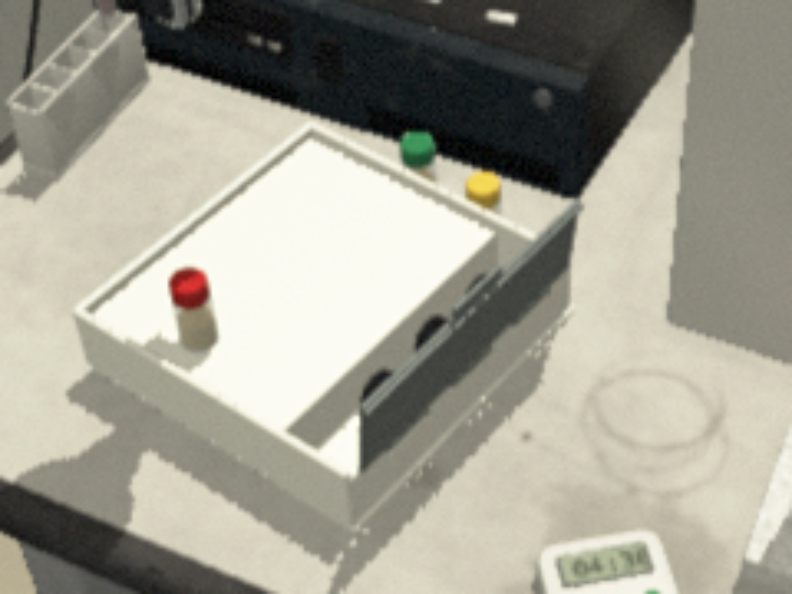

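All three caps lie in the trough: they stand on edge at about (428,195), (409,265) and (396,350) in the top crop. The vial hasn't moved at (200,390). Next is the lid.

```bash
python3 - <<'E'
from h import *
X=-.01
ctrl.movel(T(X,-.04,.20),v=.25); ctrl.movel(T(X,-.165,.20),v=.25); ctrl.movel(T(X,-.165,.092),v=.15)
r=.05;fm=0
for th in np.arange(1.75,-.001,-.125):
    y=-.098+r*np.cos(th)-.0015*np.sin(th); z=.0455+r*np.sin(th)+.0015*np.cos(th)
    ctrl.movel(T(X,y-.011,z),v=.07 if th<1.7 else .1)
    fm=max(fm,np.linalg.norm(ctrl.get_force()))
print("max",fm,np.array(ctrl.get_force()).round(1))
for z in(.0465,.046,.0455,.045):
    ctrl.movel(T(X,-.060,z),v=.02); F=np.array(ctrl.get_force());print(z,F.round(1))
    if F[2]>8: break
ctrl.movel(T(X,-.060,.13),v=.15); ctrl.movel(T(X,.06,.24),v=.25)
p=ctrl.read_camera("top");w=pts(p)
cv2.imwrite("pics/t3.png",cv2.resize(p["pixels"][160:340,180:420],None,fx=3.3,fy=3.3)[:,:,::-1])
q=w.reshape(-1,3);t=(q[:,:2]-C)@M
for y in(-.09,-.08,-.07,-.06,-.05,-.04):
    s=(abs(t[:,0])<.08)&(abs(t[:,1]-y)<.004);print(y,np.nanmedian(q[s,2]).round(4))
p=ctrl.read_camera("scene");cv2.imwrite("pics/s3.png",cv2.resize(p["pixels"][130:310,160:400],None,fx=3.3,fy=3.3)[:,:,::-1])
print(ctrl.get_clock())
E
```

```text
max 1.9266821752113117 [ 0.6 -0.7  0.3]
0.0465 [0.8 2.4 4.3]
0.046 [-0.4  3.5  7.1]
0.0455 [-1.   2.4 11.4]
-0.09 0.0473
-0.08 0.0472
-0.07 0.0471
-0.06 0.0471
-0.05 0.0475
-0.04 0.5425
21.55
```

View pics/s3.png

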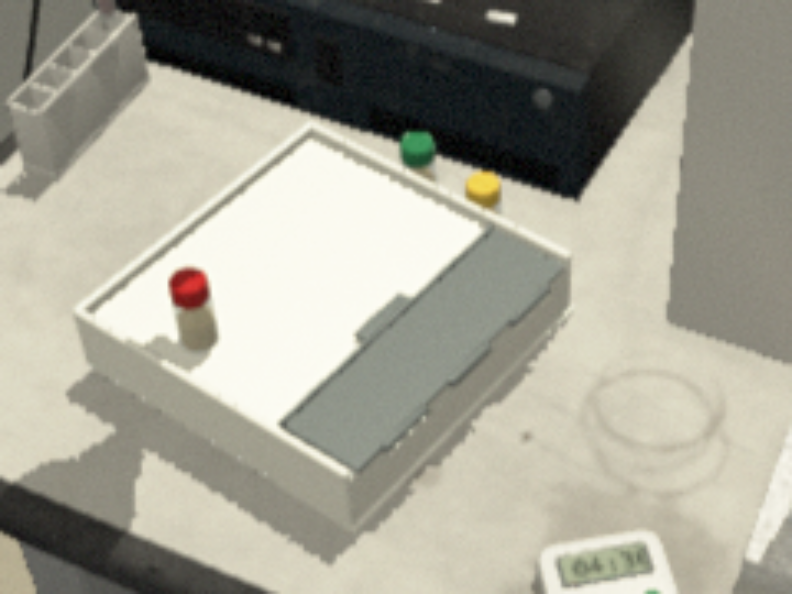

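View pics/t3.png

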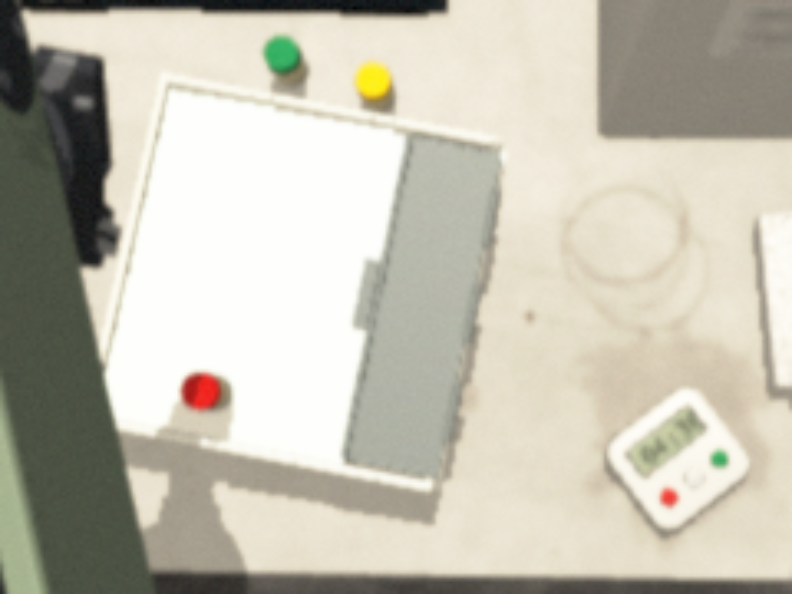

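The lid (around (425,300) in the top view) is level at z = 0.047, so it is fully shut. The vials and the timer haven't moved.

```bash
python3 -c "
from h import *
print(ctrl.finish_job())"
```

```text
the job is handed in; nothing more can be done
None
```

The job is done and handed in: all three caps were swept into the trough, the lid is fully shut (level at z = 0.047), the deck vial still stands in its place, and nothing around the tray was disturbed; the robot's clock read about 21.6 s.

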